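# Turn the glue bottle over in the spring clip and stand it on its cap

### The arm

A 6-joint arm with a two-finger parallel gripper is mounted at the origin on the work surface. World frame = base frame: x ahead of the robot, y to its left, z up, the work surface at z = 0. Lengths are in m, angles in rad, forces in N, time in s.
With the tool pointing down it reaches from about 0.375 to 0.9 m from the base axis. Payload 3.1 kg.
Tool frame: the origin (TCP) lies midway between the tips of the shut fingers; the grasp point (between the pads) lies 19 mm behind it; x points along the fingers, z is the direction in which the jaws open and shut, and the axes are right-handed (so a half turn about x gives the same grasp; the last joint's range is limited). The gripper opens to 87 mm and grips with 3 to 60 N. Pads are 19 mm wide; open, the fingers measure 117 mm over their backs; the gripper's body (75 mm by 190 mm) begins 51 mm behind the grasp point.
Start: joints at [-0.178, 0.527, 1.433, -0, 1.181, -0.178], TCP at [0.625, 0, 0.223] pointing down, gripper open.
Joint ranges: [-3.08, 3.08], [-0.75, 2.2], [0.22, 2.44], [-1.43, 4.57], [0, 2.65], [-2.85, 2.85]. Speed limits (rad/s): [2.79, 2.79, 3.14, 3.14, 3.14, 3.14].

### API

Orientations are given as a unit quaternion [x, y, z, w].
In Python, from rig import robot, optics, workorder gives the robot as it stands.
- The arm moves only by the tool arm_command, never from a script. Its argument "plan" is a list of rows, each a list of 7 numbers: the shift along the tool's x, y, z in cm, then the turn, a rotation vector about the tool's x, y, z in rad, then the finger opening in cm, from 0 to 8.7. In form: [[x, y, z, ax, ay, az, gripper], ...]. A call has 1 to 12 rows; each row shifts and turns the pose as measured when the row begins, along the tool's axes as they then stand; what a row does not reach is not made up. A row lasts 1/8 s, in which the tool goes at most 62.5 mm and 10.7 degrees, less where a joint would pass 70% of its speed; a pose out of reach is approached as far as the arm can. A call with a gripper value outside its range is refused whole. The fingers move at their own pace and stop on an object; "grip_force" is the grip in N (left out, the last holds). Time passes only in rows, so rows that do not move let the fingers close. It gives the time, the measured TCP pose, the force and the opening at its end, in the units of the state.
- robot.get_obs(): the state, without advancing time (a new reading comes with each control period).
- optics.camera(name): name is "scene" or "side" or "wrist"; returns (picture, depth): 400x640x3 uint8, blue, green, red; 400x640 float32, m along the optical axis (not along the pixel's ray), 0 where there is no reading.
- optics.camera_info(name): a dict with "mtx" (3x3 intrinsics, pixels), "position" and "rotation" of the camera in the world; the wrist camera has in their place "tool_from_camera" (4x4, takes a point from camera to tool coordinates, whose origin is the TCP and whose axes are the tool frame's). Camera axes: x right, y down, z forward; pixel columns grow to the right and rows downward; lengths in m; the calibration is good to about 2 mm. A picture is of the moment at which its call begins: read the wrist's pose just before it. camera_info takes no time and is no camera call.
- workorder.hand_in(): hands the job in, once; it reports no verdict.
The state is a dict: "time": time; "q": joint angles; "joint_velocities": joint speeds; "joint_torque": joint torques, N m; "position": TCP position; "tool_rot": TCP orientation; "ft_force": force on the tool from outside, world axes, zero at the start; "moment": the same for the moment, N m; "grip_width": finger opening in m.
Only numpy, scipy, OpenCV 4.12 (cv2) and the standard library are available. Lean on these libraries where they do the work, as an engineer would, in place of code of your own. Each camera call takes 0.05 s, during which the arm holds its last target. There are 200 camera calls.

### The job

Turn the standing glue bottle upside down by way of the spring clip: press it lengthwise into the clip so that the clip alone holds it level by its middle, and let go, so that you can take it again from its other end. Leave it standing still, upside down on its cap, wholly on the cork coaster. Never let the bottle lie on the desk, and leave the figure, the jar and the sanding block where they are.

Things in the scene. Friction and masses are not known exactly. Their poses are not given: they have to be found in the camera images.
- bottle_mid (a point): glue bottle: rigid, white, round, 158 mm long, about 120 g, at first standing on its flat base. Straight body of 32 mm diameter for 130 mm from the base, short neck, then a grey cap 24 mm high that widens to a flat top of 38 mm diameter. This point is on its axis half-way up (79 mm); z points from base to cap
- bottle_cap (a point): centre of the flat top face of the bottle's cap, 158 mm from the base; z points out of the cap
- clip: the spring clip's stand, fixed to the desk: dark steel foot 100 (x) x 80 (y) x 14 mm, slim post, on top a shallow black V saddle between two sprung jaws with black rubber rollers. Origin under the foot's centre. Saddle, jaws and rollers are 16 mm long in y; spread, they reach about 30 mm either side in x and 17 mm above the seat point
- clip_seat (a point): 110 mm above the desk, where the axis of a bottle fully home in the clip lies: level along this frame's y (either end first), z up. The empty rollers leave 24 mm; the bottle's body is pressed straight down between them with about 3 to 8 N, they spread, snap over it and hold it down in the saddle. It pulls out straight up with about as much force
- coaster_top (a point): centre of the top face of the round cork coaster, 110 mm diameter and 5 mm thick, fixed to the desk; z up
- figure: small white rabbit figure, 48 mm wide and 90 mm tall, loose; origin at the centre of its underside; leave alone
- jar: small lidded jar, 48 mm diameter and 45 mm tall, loose; origin at the centre of its underside; leave alone
- block: cork sanding block, 70 x 45 x 24 mm, loose; origin at the centre of its underside; leave alone
Not all that is in view belongs to the job. Leave any blue or red look-alike of the part that bears bottle_mid alone.

How it is judged:
By the outcome, as a careful person would: the job done as asked, in the order asked, and still so for the second after the job is handed in, with the robot touching nothing.
It also fails if it takes over 67 s, if anything falls off the work surface, if the arm or the gripper's body presses on something with over 40 N, if the wrist force passes 120 N, or if a joint passes its speed limit or range.

## Working session

There is one attempt and no reset: what is moved stays moved. The work goes in short steps, Python scripts to look and compute and a tool call to move; the robot and the scene stay as the last step left them, time stands still between calls to the robot, and variables do not carry over. Pictures are saved under pics/ and viewed, about 8 in all and at most 12, crops included, and the job is handed in when it is done.

Besides the shell and the picture viewer there is one more tool, called after "Request:" as name(argument=value, ...) on one line, values as JSON. arm_command: Moves the arm, as the interface text tells. Its arguments: {"type":"object","properties":{"plan":{"type":"array"},"grip_force":{"type":"number"}},"required":["plan"]}

```bash
ls; mkdir -p pics
python3 - <<'E'
from rig import robot, optics, workorder
import cv2, numpy as np
o=robot.get_obs(); print(o)
for n in ("scene","side"):
    p,d=optics.camera(n); cv2.imwrite(f"pics/{n}0.png",p); np.savez(f"pics/{n}0.npz",p=p,d=d)
    print(n,optics.camera_info(n))
print(optics.camera_info("wrist"))
E
```

```text
pics
{'time': 0.0, 'q': array([-1.78467210e-01,  5.28473467e-01,  1.43392618e+00, -2.30387588e-06,
        1.18137607e+00, -1.78469656e-01]), 'joint_velocities': array([ 0.00073686, -0.0013799 ,  0.00074353, -0.00011115, -0.00064068,
       -0.0007125 ]), 'joint_torque': array([-5.45745443e-04, -4.40045428e+01, -1.76593530e+01,  6.32597599e-02,
        5.83207863e-02, -1.53719384e-04]), 'position': array([6.24258584e-01, 1.83036925e-04, 2.21559553e-01]), 'tool_rot': array([1.35101378e-04, 7.07866065e-01, 1.37450676e-04, 7.06346655e-01]), 'ft_force': array([-0.24019096, -0.13425811, -0.29362438]), 'moment': array([ 0.01999923, -0.05449829,  0.01180328]), 'grip_width': 0.08683309427858125}
scene {'mtx': array([[390.94104682,   0.        , 317.68321603],
       [  0.        , 390.94104682, 195.62192375],
       [  0.        ,   0.        ,   1.        ]]), 'position': array([1.31939701, 0.1693353 , 0.64816881]), 'rotation': array([ 0.5572943 ,  0.68318395, -0.3656375 , -0.29831521])}
side {'mtx': array([[371.18005413,   0.        , 317.29841512],
       [  0.        , 371.18005413, 201.73241824],
       [  0.        ,   0.        ,   1.        ]]), 'position': array([ 0.28427471, -0.550823  ,  0.77575   ]), 'rotation': array([ 0.90987849, -0.19733805,  0.08707127, -0.35439728])}
{'mtx': array([[338.05179253,   0.        , 321.38696482],
       [  0.        , 338.05179253, 199.10853974],
       [  0.        ,   0.        ,   1.        ]]), 'tool_from_camera': array([[ 4.62805523e-04, -2.84876797e-01,  9.58564028e-01,
        -1.62072620e-01],
       [-3.17423173e-04, -9.58564125e-01, -2.84876672e-01,
         7.83823354e-02],
       [ 9.99999843e-01, -1.72427938e-04, -5.34055268e-04,
        -2.58728218e-04],
       [ 0.00000000e+00,  0.00000000e+00,  0.00000000e+00,
         1.00000000e+00]])}
```

View pics/scene0.png

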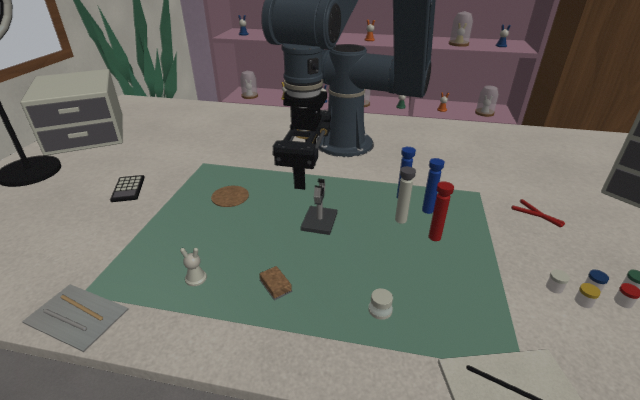

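View pics/side0.png

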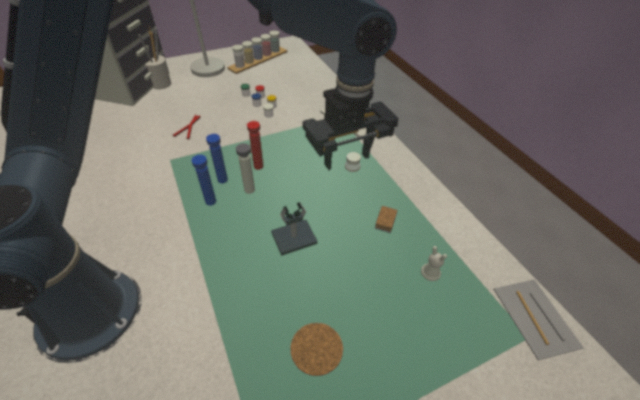

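The scene view shows the white bottle at (404,197) hemmed in by two blue bottles (406,175), (433,187) and a red one (440,212); the clip is at (320,210), coaster (230,196), rabbit (194,268), block (276,282), jar (381,303). The side view shows the same: bottle (246,168), clip (293,230), coaster (317,348).

```bash
cat > h.py <<'E'
import numpy as np, cv2
from scipy.spatial.transform import Rotation as R
from rig import robot, optics, workorder
def cam(n):
    i=optics.camera_info(n)
    if n=="wrist":
        o=robot.get_obs(); T=i["tool_from_camera"]; Rt=R.from_quat(o["tool_rot"]).as_matrix()
        return i["mtx"],Rt@T[:3,:3],Rt@T[:3,3]+o["position"]
    return i["mtx"],R.from_quat(i["rotation"]).as_matrix(),i["position"]
def cloud(d,c):
    K,Rm,p=c; v,u=np.mgrid[:d.shape[0],:d.shape[1]]
    X=np.stack([(u-K[0,2])/K[0,0]*d,(v-K[1,2])/K[1,1]*d,d],-1)@Rm.T+p
    X[d==0]=np.nan; return X
def ray(c,u,v,z):
    K,Rm,p=c; r=Rm@np.array([(u-K[0,2])/K[0,0],(v-K[1,2])/K[1,1],1]); return p+r*(z-p[2])/r[2]
E
python3 - <<'E'
from h import *
np.set_printoptions(precision=4,suppress=True)
boxes={"scene":dict(figure=(178,245,210,287),block=(258,265,295,300),jar=(365,288,397,320),coaster=(205,182,254,210),clip=(300,175,340,235),bottle=(394,165,414,226),blueL=(396,145,416,200),blueR=(423,157,444,216),red=(430,180,454,244)),
"side":dict(figure=(418,245,448,282),block=(373,203,400,233),jar=(343,151,364,172),coaster=(285,318,348,380),clip=(268,200,318,254),bottle=(234,142,256,196),blueL=(190,153,217,207),blueR=(206,132,228,185),red=(245,120,264,171))}
for n in boxes:
    z=np.load(f"pics/{n}0.npz"); c=cam(n); X=cloud(z["d"],c); P=z["p"]; hsv=cv2.cvtColor(P,cv2.COLOR_BGR2HSV)
    for k,(a,b,e,f) in boxes[n].items():
        x=X[b:f,a:e]; h=hsv[b:f,a:e]
        notgreen=~((h[...,0]>60)&(h[...,0]<95)&(h[...,1]>60))
        m=notgreen&np.isfinite(x[...,0])&(x[...,2]>(0.003 if k=="coaster" else .008))
        if k=='bottle': m&=(h[...,1]<60)
        if k.startswith('blue'): m&=(h[...,0]>100)&(h[...,1]>120)
        if k=='red': m&=((h[...,0]<8)|(h[...,0]>172))&(h[...,1]>120)
        q=x[m]; 
        print(n,k,len(q),"med",np.median(q,0),"lo",np.percentile(q,3,axis=0),"hi",np.percentile(q,97,axis=0))
        if k in("bottle","jar","clip"):
            for lo in np.arange(0,.17,.02):
                s=q[(q[:,2]>=lo)&(q[:,2]<lo+.02)]
                if len(s)>4: print("   z%.2f"%lo,len(s),s.min(0)[:2],s.max(0)[:2],np.median(s,0)[:2])
for n in ("scene","side"):
    c=cv2.resize(cv2.imread(f"pics/{n}0.png")[(160 if n=="scene" else 190):(245 if n=="scene" else 265),(280 if n=="scene" else 245):(360 if n=="scene" else 340)],None,fx=5,fy=5,interpolation=cv2.INTER_CUBIC); cv2.imwrite(f"pics/c{n}.png",c)
a,b=cv2.imread("pics/cscene.png"),cv2.imread("pics/cside.png"); h=max(a.shape[0],b.shape[0])
a=cv2.copyMakeBorder(a,0,h-a.shape[0],0,0,0);b=cv2.copyMakeBorder(b,0,h-b.shape[0],0,0,0)
cv2.imwrite("pics/clip.png",cv2.resize(np.hstack([a,b]),None,fx=.9,fy=.9))
E
```

```text
scene figure 554 med [ 0.7632 -0.2214  0.0489] lo [ 0.7475 -0.2424  0.0087] hi [ 0.7736 -0.2104  0.0894]
scene block 622 med [ 0.7484 -0.0425  0.0242] lo [ 0.7129 -0.0772  0.0096] hi [ 0.7765 -0.0111  0.0266]
scene jar 589 med [0.7751 0.186  0.0424] lo [0.7469 0.1659 0.0105] hi [0.7857 0.2067 0.0472]
   z0.00 140 [0.7566 0.1619] [0.7885 0.2105] [0.7818 0.1856]
   z0.02 138 [0.7613 0.1648] [0.7854 0.2067] [0.7807 0.1858]
   z0.04 311 [0.7414 0.165 ] [0.7857 0.2076] [0.7659 0.186 ]
scene coaster 685 med [ 0.4265 -0.2816  0.0057] lo [ 0.3698 -0.3359  0.0032] hi [ 0.4788 -0.229   0.0082]
scene clip 1037 med [0.5045 0.0059 0.0155] lo [ 0.4488 -0.0329  0.0103] hi [0.6773 0.0406 0.2428]
   z0.00 656 [ 0.4395 -0.0386] [0.5437 0.0445] [0.5034 0.008 ]
   z0.02 39 [ 0.491  -0.0048] [0.5017 0.0099] [0.4978 0.0041]
   z0.04 35 [ 0.4907 -0.0051] [0.5016 0.0096] [0.4971 0.0023]
   z0.06 30 [ 0.4783 -0.0059] [0.5149 0.012 ] [0.5022 0.0093]
   z0.08 74 [ 0.461  -0.0057] [0.5224 0.0121] [0.5031 0.0083]
   z0.10 84 [ 0.4607 -0.0055] [0.5231 0.0119] [0.5149 0.0041]
   z0.12 48 [ 0.4675 -0.0057] [0.5164 
[... 2232 characters left out ...]
   z0.02 57 [0.4229 0.2018] [0.4533 0.2184] [0.436  0.2064]
   z0.04 63 [0.4233 0.2005] [0.4805 0.3076] [0.4365 0.2064]
   z0.06 62 [0.4233 0.2022] [0.454  0.2231] [0.4365 0.2063]
   z0.08 67 [0.4232 0.2012] [0.481  0.3113] [0.4355 0.2063]
   z0.10 67 [0.4229 0.1997] [0.4549 0.2226] [0.4353 0.2064]
   z0.12 66 [0.4229 0.2022] [0.4536 0.2204] [0.4369 0.2083]
   z0.14 170 [0.4201 0.1988] [0.4568 0.2369] [0.4378 0.212 ]
side blueL 349 med [0.3218 0.2065 0.1143] lo [0.3115 0.201  0.0164] hi [0.37   0.2799 0.1586]
side blueR 246 med [0.3745 0.2787 0.1093] lo [0.3347 0.2081 0.0151] hi [0.3877 0.2989 0.1591]
side red 369 med [0.4916 0.2935 0.1062] lo [0.4821 0.2882 0.0155] hi [0.5046 0.3147 0.1586]
```

View pics/clip.png

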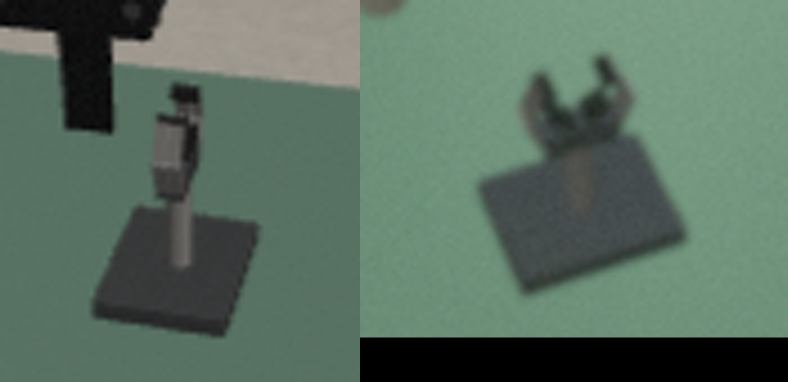

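The crop shows the clip open upwards with its jaws apart along x and the channel along y; no visible yaw. Next, a check of the wrist joint ranges for the key poses using the orientation chain, plus the exact centres.

```bash
cat >> h.py <<'E'
M=np.array([[0,0,-1],[0,1,0],[1,0,0]]).astype(float) # tool axes in wrist frame: x=z', y=y', z=-x'
def tool(d,p,up=1):
    """tool pointing along horizontal heading d (rad) pitched p below it, tool y up (or down)"""
    h=np.array([np.cos(d),np.sin(d),0]);z=np.array([0,0,1.])
    x=h*np.cos(p)-z*np.sin(p); y=(h*np.sin(p)+z*np.cos(p))*up
    return R.from_matrix(np.stack([x,y,np.cross(x,y)],1))
def wrist(Rm,q1,phi):
    A=R.from_euler('z',q1)*R.from_euler('y',phi)
    return (A.inv()*Rm*R.from_matrix(M).inv()).as_euler('ZYZ')
E
cat > k.py <<'E'
from h import *
import warnings; warnings.simplefilter('ignore')
np.set_printoptions(precision=2,suppress=True)
o=robot.get_obs();q=o["q"];print(wrist(R.from_quat(o["tool_rot"]),q[0],q[1]+q[2]),q[3:])
r=np.radians
# (name, heading,pitch, wrist angle q1)
for n,d,p,q1 in [("grasp1 d+y",90,20,-.35),("clip1 tips to -y",-90,70,-.2),("clip2 tips +y",90,70,-.2),("place d-y",-90,20,-.5),("place d-60",-60,20,-.7),("place d-34",-34,20,-.8)]:
  for up in (1,-1):
    for phi in (1.8,2.2):
      print(n,up,phi,wrist(tool(r(d),r(p),up),q1,phi))
# centres
for n in("scene","side"):
    z=np.load(f"pics/{n}0.npz");X=cloud(z["d"],cam(n));P=z["p"].astype(int)
    m=(abs(X[...,0]-.49)<.07)&(abs(X[...,1])<.06)&(abs(X[...,2]-.014)<.004)&(P[...,1]<85)
    rc=cv2.minAreaRect((X[m][:,:2]*1000).astype(np.float32));print(n,"foot",rc)
E
python3 k.py
```

```text
[-0.    1.18 -0.18] [-0.    1.18 -0.18]
grasp1 d+y 1 1.8 [ 1.14  1.81 -0.34]
grasp1 d+y 1 2.2 [ 1.08  1.63 -0.71]
grasp1 d+y -1 1.8 [1.14 1.81 2.8 ]
grasp1 d+y -1 2.2 [1.08 1.63 2.44]
clip1 tips to -y 1 1.8 [-0.36  1.29  3.03]
clip1 tips to -y 1 2.2 [-0.44  0.92 -3.08]
clip1 tips to -y -1 1.8 [-0.36  1.29 -0.11]
clip1 tips to -y -1 2.2 [-0.44  0.92  0.06]
clip2 tips +y 1 1.8 [ 0.35  1.42 -0.27]
clip2 tips +y 1 2.2 [ 0.4   1.05 -0.42]
clip2 tips +y -1 1.8 [0.35 1.42 2.88]
clip2 tips +y -1 2.2 [0.4  1.05 2.72]
place d-y 1 1.8 [-1.3   1.03 -3.08]
place d-y 1 2.2 [-1.56  0.97 -2.61]
place d-y -1 1.8 [-1.3   1.03  0.06]
place d-y -1 2.2 [-1.56  0.97  0.53]
place d-60 1 1.8 [-1.18  0.35  2.85]
place d-60 1 2.2 [-2.22  0.41 -2.32]
place d-60 -1 1.8 [-1.18  0.35 -0.29]
place d-60 -1 2.2 [-2.22  0.41  0.82]
place d-34 1 1.8 [1.   0.23 0.51]
place d-34 1 2.2 [ 2.51  0.33 -1.04]
place d-34 -1 1.8 [ 1.    0.23 -2.63]
place d-34 -1 2.2 [2.51 0.33 2.1 ]
scene foot ((492.285888671875, 3.386913299560547), (79.81864929199219, 103.59159088134766), 87.81912231445312)
side foot ((487.59112548828125, 1.6274642944335938), (79.76924133300781, 95.46235656738281), 87.8278579711914)
```

```bash
cat >> h.py <<'E'
def G(g,Rt): return np.array(g)+.019*Rt.as_matrix()[:,0]   # grasp point -> TCP
def plan(way,grip):
    """way: [(TCP, R, rows)] from the measured pose; prints rows in tool axes"""
    o=robot.get_obs(); p=o["position"];r=R.from_quat(o["tool_rot"]); out=[]
    for P,T,n in way:
        w=(T*r.inv()).as_rotvec(); r0,p0=r,p
        for i in range(n):
            p1=p0+(P-p0)*(i+1)/n; r1=R.from_rotvec(w*(i+1)/n)*r0
            out.append([round(v,2) for v in r.inv().apply(p1-p)*100]+[round(v,3) for v in (r.inv()*r1).as_rotvec()]+[grip]); p,r=p1,r1
    print(o["time"],o["position"].round(4)); print("[%s]"%",".join(str([float(v) for v in x]) for x in out).replace(" ",""))
def chk(Tg=None):
    o=robot.get_obs(); m=R.from_quat(o["tool_rot"]).as_matrix(); print("t",round(o["time"],2),"tcp",o["position"].round(4),"grasp",(o["position"]-.019*m[:,0]).round(4),"x",m[:,0].round(3),"z",m[:,2].round(3),"q",o["q"].round(2),"F",o["ft_force"].round(1),"w",round(o["grip_width"],4))
D1=np.radians(87.8)
E
python3 - <<'E'
from h import *
T=tool(D1,np.radians(20)); x=T.as_matrix()[:,0]
g=G([.439,.219,.112],T)
plan([(g-.09*x+[0,0,.05],T,8),(g-.09*x,T,2)],8.7)
E
```

```text
0.1 [6.243e-01 2.000e-04 2.217e-01]
[[0.45,1.9,-2.35,0.004,-0.003,0.153,8.7],[0.72,1.8,-2.36,0.004,-0.003,0.153,8.7],[0.98,1.66,-2.37,0.004,-0.003,0.153,8.7],[1.21,1.49,-2.38,0.004,-0.003,0.153,8.7],[1.42,1.27,-2.39,0.004,-0.003,0.153,8.7],[1.59,1.03,-2.4,0.004,-0.003,0.153,8.7],[1.72,0.77,-2.4,0.004,-0.003,0.153,8.7],[1.81,0.49,-2.41,0.004,-0.003,0.153,8.7],[0.86,-2.35,0.0,0.0,0.0,0.0,8.7],[0.86,-2.35,0.0,0.0,0.0,0.0,8.7]]
```

Request:
arm_command(plan=[[0.45,1.9,-2.35,0.004,-0.003,0.153,8.7],[0.72,1.8,-2.36,0.004,-0.003,0.153,8.7],[0.98,1.66,-2.37,0.004,-0.003,0.153,8.7],[1.21,1.49,-2.38,0.004,-0.003,0.153,8.7],[1.42,1.27,-2.39,0.004,-0.003,0.153,8.7],[1.59,1.03,-2.4,0.004,-0.003,0.153,8.7],[1.72,0.77,-2.4,0.004,-0.003,0.153,8.7],[1.81,0.49,-2.41,0.004,-0.003,0.153,8.7]], grip_force=50)

```text
time: 1.1
position: [0.435, 0.1559, 0.1884]
tool_rot: [0.424, 0.561, 0.406, 0.584]
ft_force: [0.3, -0.2, 0.2]
grip_width: 0.0871
```

Run:
```python
from h import *
chk()
T=tool(D1,np.radians(20)); x=T.as_matrix()[:,0]
g=G([.439,.219,.112],T)
plan([(g-.09*x+[0,0,.01],T,5)],8.7)
```

```text
t 1.1 tcp [0.435  0.1559 0.1884] grasp [0.4343 0.1379 0.1943] x [ 0.041  0.95  -0.311] z [ 0.999 -0.04   0.012] q [-0.56  0.78  2.04  0.99  1.42 -1.3 ] F [ 0.3 -0.2  0.2] w 0.0871
1.1 [0.435  0.1559 0.1884]
[[0.19,-0.82,0.02,0.002,0.001,-0.007,8.7],[0.2,-0.82,0.02,0.002,0.001,-0.007,8.7],[0.21,-0.82,0.02,0.002,0.001,-0.007,8.7],[0.21,-0.82,0.03,0.002,0.001,-0.007,8.7],[0.22,-0.82,0.03,0.002,0.001,-0.007,8.7]]
```

Request:
arm_command(plan=[[0.3,-2,0.05,0.004,0.002,-0.016,8.7],[0.35,-1.5,0.05,0.004,0.002,-0.016,8.7],[0.3,-0.6,0,0,0,0,8.7],[0,0,0,0,0,0,8.7]])

```text
time: 1.6
position: [0.435, 0.1519, 0.1432]
tool_rot: [0.419, 0.571, 0.394, 0.586]
ft_force: [0.1, -0.3, -0.8]
grip_width: 0.0874
```

Run:
```python
from h import *
chk()
p,d=optics.camera("wrist"); 
cv2.imwrite("pics/w1.png",p); c=cam("wrist"); X=cloud(d,c); hsv=cv2.cvtColor(p,cv2.COLOR_BGR2HSV)
m=(hsv[...,1]<70)&(abs(X[...,0]-.439)<.04)&(abs(X[...,1]-.219)<.04)&(X[...,2]>.03)&(X[...,2]<.125)
q=X[m]; print(m.sum(),q.min(0).round(4),q.max(0).round(4),np.percentile(q,[3,50,97],axis=0).round(4))
ps,ds=optics.camera("side"); cv2.imwrite("pics/s1.png",ps)
T=tool(D1,np.radians(20)); g=G([.439,.219,.112],T)
plan([(g,T,6)],8.7)
```

```text
t 1.6 tcp [0.435  0.1519 0.1432] grasp [0.4343 0.134  0.1496] x [ 0.036  0.94  -0.339] z [ 0.999 -0.039 -0.003] q [-0.56  0.87  2.03  0.99  1.35 -1.35] F [ 0.1 -0.3 -0.8] w 0.0874
2551 [0.4233 0.2032 0.0478] [0.4545 0.2179 0.125 ] [[0.4241 0.2042 0.0603]
 [0.4385 0.2066 0.0956]
 [0.4534 0.2159 0.1233]]
1.7 [0.4349 0.1519 0.1436]
[[1.55,-0.12,0.02,-0.0,0.0,-0.001,8.7],[1.55,-0.12,0.02,-0.0,0.0,-0.001,8.7],[1.55,-0.12,0.02,-0.0,0.0,-0.001,8.7],[1.55,-0.11,0.02,-0.0,0.0,-0.001,8.7],[1.55,-0.11,0.02,-0.0,0.0,-0.001,8.7],[1.55,-0.11,0.02,-0.0,0.0,-0.001,8.7]]
```

View pics/w1.png

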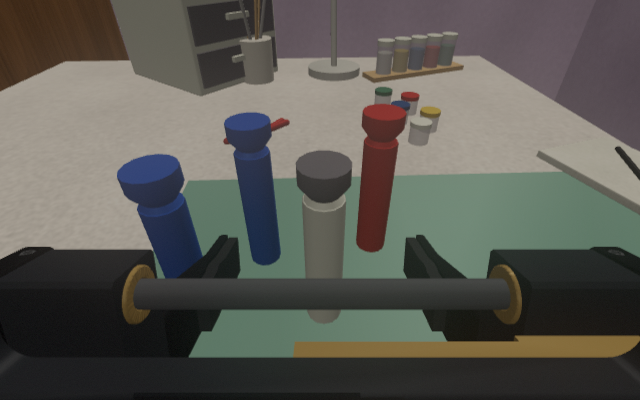

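Wrist picture: white bottle at (323,240), midway between the open fingers (225 and 420), neighbours clear. Wrist depth gives its centre at (0.439, 0.2195), agreeing with the other views.

Request:
arm_command(plan=[[1.55,-0.12,0.06,0,0,0,8.7],[1.55,-0.12,0.06,0,0,0,8.7],[1.55,-0.12,0.06,0,0,0,8.7],[1.55,-0.12,0.02,0,0,0,8.7],[1.55,-0.11,0.02,0,0,0,8.7],[1.5,-0.11,0.02,0,0,0,8.7],[0,0,0,0,0,0,8.7]])

```text
time: 2.58
position: [0.44, 0.244, 0.1035]
tool_rot: [0.417, 0.572, 0.395, 0.586]
ft_force: [-0.9, -0.4, -0.5]
grip_width: 0.0871
```

Run:
```python
from h import *
chk()
T=tool(D1,np.radians(20)); g=G([.439,.2195,.112],T)
plan([(g,T,1)],8.7)
```

```text
t 2.58 tcp [0.44   0.244  0.1035] grasp [0.4393 0.2261 0.11  ] x [ 0.033  0.94  -0.34 ] z [ 0.999 -0.036 -0.002] q [-0.36  0.96  2.06  1.21  1.27 -1.45] F [-0.9 -0.4 -0.5] w 0.0871
2.575 [0.44   0.244  0.1035]
[[-0.69,-0.04,-0.01,-0.001,-0.003,-0.002,8.7]]
```

Request:
arm_command(plan=[[-0.65,0,0,0,0,0,8.7],[0,0,0,0,0,0,2],[0,0,0,0,0,0,2],[0,0,0,0,0,0,2],[0,0,0,0,0,0,2],[0,0,0,0,0,0,2],[0,0,0,0,0,0,2],[0,0,0,0,0,0,2]], grip_force=55)

```text
time: 3.58
position: [0.4408, 0.236, 0.1063]
tool_rot: [0.417, 0.571, 0.395, 0.587]
ft_force: [-0.3, -0.1, -0.6]
grip_width: 0.0307
```

Run:
```python
from h import *
chk()
```

```text
t 3.58 tcp [0.4408 0.236  0.1063] grasp [0.4401 0.2182 0.1127] x [ 0.036  0.94  -0.341] z [ 0.999 -0.039 -0.   ] q [-0.38  0.96  2.06  1.19  1.27 -1.44] F [-0.3 -0.1 -0.6] w 0.0307
```

```bash
cat >> h.py <<'E'
SEAT=np.array([.491,.003,.110]); C=np.array([np.cos(D1),np.sin(D1),0])
T1=tool(D1,np.radians(20)); TC1=T1*R.from_rotvec([0,0,-np.pi/2])
def clip1(dz,g=.0337): return G(SEAT+g*C+[0,0,dz],TC1)
E
python3 - <<'E'
from h import *
p=robot.get_obs()["position"]
plan([(p+[0,0,.12],T1,4),(clip1(.1),TC1,10)],2)
E
```

```text
3.575 [0.4408 0.236  0.1063]
[[-1.02,2.82,-0.0,-0.0,0.0,-0.0,2.0],[-1.02,2.82,-0.0,-0.0,0.0,-0.0,2.0],[-1.02,2.82,-0.0,-0.0,0.0,-0.0,2.0],[-1.02,2.82,-0.0,-0.0,0.0,-0.0,2.0],[-1.8,-1.02,0.59,-0.0,-0.0,-0.157,2.0],[-1.62,-1.29,0.59,0.0,-0.0,-0.157,2.0],[-1.4,-1.52,0.59,-0.0,0.0,-0.157,2.0],[-1.14,-1.72,0.59,0.0,0.0,-0.157,2.0],[-0.86,-1.88,0.59,-0.0,-0.0,-0.157,2.0],[-0.55,-1.99,0.59,-0.0,0.0,-0.157,2.0],[-0.23,-2.05,0.59,-0.0,-0.0,-0.157,2.0],[0.09,-2.06,0.59,0.0,-0.0,-0.157,2.0],[0.41,-2.02,0.59,-0.0,-0.0,-0.157,2.0],[0.72,-1.93,0.59,0.0,0.0,-0.157,2.0]]
```

Request:
arm_command(plan=[[-1.02,2.82,0,0,0,0,2],[-1.02,2.82,0,0,0,0,2],[-1.02,2.82,0,0,0,0,2],[-1.02,2.82,0,0,0,0,2],[-1.8,-1.02,0.59,0,0,-0.157,2],[-1.62,-1.29,0.59,0,0,-0.157,2],[-1.4,-1.52,0.59,0,0,-0.157,2],[-1.14,-1.72,0.59,0,0,-0.157,2],[-0.86,-1.88,0.59,0,0,-0.157,2],[-0.55,-1.99,0.59,0,0,-0.157,2],[-0.23,-2.05,0.59,0,0,-0.157,2],[0.09,-2.06,0.59,0,0,-0.157,2]])

```text
time: 5.08
position: [0.4772, 0.0646, 0.2025]
tool_rot: [-0.012, 0.71, -0.042, 0.703]
ft_force: [-0.3, -0.1, -1.3]
grip_width: 0.0307
```

Run:
```python
from h import *
chk()
plan([(clip1(.06),TC1,3)],2)
```

```text
t 5.08 tcp [0.4772 0.0646 0.2025] grasp [0.4775 0.066  0.2215] x [-0.012 -0.076 -0.997] z [ 0.999 -0.042 -0.009] q [-0.05  0.38  1.79 -0.09  0.99  0.04] F [-0.3 -0.1 -1.3] w 0.0307
5.075 [0.4772 0.0646 0.2025]
[[1.76,-0.99,0.56,-0.001,-0.003,-0.091,2.0],[1.84,-0.83,0.55,-0.001,-0.003,-0.091,2.0],[1.91,-0.66,0.54,-0.001,-0.003,-0.091,2.0]]
```

Request:
arm_command(plan=[[1.7,-1,0.56,0,-0.003,-0.091,2],[1.8,-0.85,0.55,0,-0.003,-0.091,2],[1.8,-0.66,0.54,0,-0.003,-0.091,2],[0,0,0,0,0,0,2]])

```text
time: 5.58
position: [0.4897, 0.031, 0.1524]
tool_rot: [-0.113, 0.699, -0.139, 0.692]
ft_force: [-0.2, 0.1, -1.4]
grip_width: 0.0308
```

```bash
cat > look.py <<'E'
from h import *
import sys
def axis(zlo,zhi,tag):
    """bottle body axis from depth of both fixed views: robust line through white points near the clip"""
    for n in("scene","side"):
        p,d=optics.camera(n); cv2.imwrite(f"pics/{n}_{tag}.png",p); X=cloud(d,cam(n)); h=cv2.cvtColor(p,cv2.COLOR_BGR2HSV)
        m=(h[...,1]<70)&(h[...,2]>110)&(abs(X[...,0]-.49)<.05)&(abs(X[...,1])<.1)&(X[...,2]>zlo)&(X[...,2]<zhi)
        q=X[m]; print(n,len(q))
        for a in np.arange(-.09,.09,.015):
            s=q[(q[:,1]>=a)&(q[:,1]<a+.015)]
            if len(s)>15: print("  y%.3f n%d x %.4f..%.4f z %.4f..%.4f"%(a+.0075,len(s),*np.percentile(s[:,0],[2,98]),*np.percentile(s[:,2],[2,98])))
if __name__=="__main__":
    chk(); axis(float(sys.argv[1]),float(sys.argv[2]),sys.argv[3])
    a=cv2.imread(f"pics/scene_{sys.argv[3]}.png")[120:250,230:400];b=cv2.imread(f"pics/side_{sys.argv[3]}.png")[130:260,200:370]
    cv2.imwrite(f"pics/both_{sys.argv[3]}.png",cv2.resize(np.hstack([a,b]),(800,306),interpolation=cv2.INTER_CUBIC))
E
python3 look.py .1 .22 a
python3 -c "
from h import *
plan([(clip1(.06),TC1,1)],2)"
```

```text
t 5.58 tcp [0.4897 0.031  0.1524] grasp [0.49   0.0376 0.1702] x [-0.017 -0.35  -0.937] z [ 0.999 -0.037 -0.004] q [ 0.05  0.51  1.8  -0.45  0.92  0.38] F [-0.2  0.1 -1.4] w 0.0308
scene 319
  y-0.068 n48 x 0.4841..0.5011 z 0.1713..0.1865
  y-0.052 n54 x 0.4819..0.5016 z 0.1715..0.1856
  y-0.037 n52 x 0.4816..0.5044 z 0.1721..0.1853
  y-0.022 n53 x 0.4823..0.5039 z 0.1713..0.1850
  y-0.007 n51 x 0.4828..0.5044 z 0.1704..0.1853
  y0.007 n38 x 0.4950..0.5049 z 0.1698..0.1840
  y0.022 n19 x 0.4978..0.5057 z 0.1697..0.1793
side 604
  y-0.082 n24 x 0.4741..0.4985 z 0.1609..0.1847
  y-0.068 n75 x 0.4713..0.5003 z 0.1721..0.1851
  y-0.052 n72 x 0.4707..0.4988 z 0.1719..0.1858
  y-0.037 n74 x 0.4710..0.4997 z 0.1678..0.1853
  y-0.022 n69 x 0.4717..0.5006 z 0.1679..0.1854
  y-0.007 n78 x 0.4725..0.5016 z 0.1653..0.1854
  y0.007 n64 x 0.4605..0.5017 z 0.1052..0.1851
  y0.022 n64 x 0.4763..0.5092 z 0.1711..0.1850
  y0.037 n48 x 0.4773..0.5174 z 0.1773..0.1894
  y0.053 n29 x 0.4816..0.5057 z 0.1770..0.1886
5.675 [0.4906 0.0305 0.1539]
[[0.17,0.04,0.15,-0.0,-0.001,0.008,2.0]]
```

View pics/both_a.png

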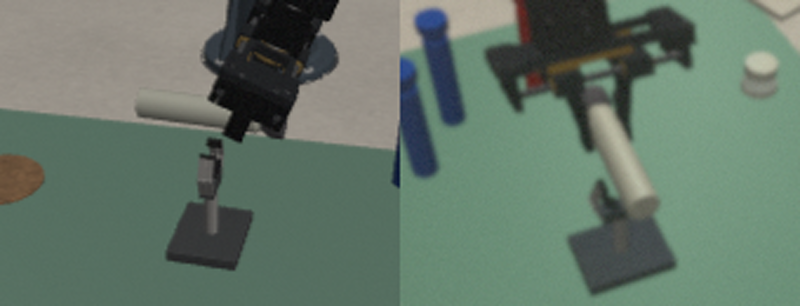

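Bottle is held level (top edge z 0.185–0.186 along its length), axis yaw matches the clip, axis about 2 mm short in x of the jaws' middle; I correct that and press.

Run:
```python
from h import *
plan([(clip1(.06),TC1,1),(clip1(.024),TC1,3),(clip1(-.002),TC1,8)],2)
```

```text
5.675 [0.4906 0.0305 0.1539]
[[0.17,0.04,0.15,-0.0,-0.001,0.008,2.0],[1.13,0.41,0.0,0.0,0.0,0.0,2.0],[1.13,0.41,0.0,0.0,0.0,0.0,2.0],[1.13,0.41,0.0,-0.0,-0.0,0.0,2.0],[0.31,0.11,0.0,0.0,0.0,0.0,2.0],[0.31,0.11,0.0,0.0,0.0,0.0,2.0],[0.31,0.11,0.0,0.0,0.0,0.0,2.0],[0.31,0.11,0.0,0.0,0.0,0.0,2.0],[0.31,0.11,0.0,0.0,0.0,0.0,2.0],[0.31,0.11,0.0,0.0,0.0,0.0,2.0],[0.31,0.11,0.0,0.0,0.0,0.0,2.0],[0.31,0.11,0.0,0.0,0.0,0.0,2.0]]
```

Request:
arm_command(plan=[[0.1,0,0.15,0,0,0.008,2],[1.13,0.41,0,0,0,0,2],[1.13,0.41,0,0,0,0,2],[1.1,0.4,0,0,0,0,2],[0,0,0,0,0,0,2]], grip_force=60)

```text
time: 6.3
position: [0.4922, 0.0291, 0.1166]
tool_rot: [-0.107, 0.698, -0.137, 0.694]
ft_force: [-0.5, 0.8, -0.1]
grip_width: 0.0308
```

Run:
```python
from h import *
chk()
plan([(clip1(.024),TC1,1)],2)
```

```text
t 6.3 tcp [0.4922 0.0291 0.1166] grasp [0.4925 0.0356 0.1345] x [-0.013 -0.34  -0.94 ] z [ 0.999 -0.042  0.002] q [ 0.04  0.57  1.82 -0.47  0.84  0.42] F [-0.5  0.8 -0.1] w 0.0308
6.3 [0.4922 0.0291 0.1166]
[[0.01,0.11,-0.02,-0.004,0.0,-0.002,2.0]]
```

Request:
arm_command(plan=[[0.4,0.2,0,0,0,0,2],[0.4,0.15,0,0,0,0,2],[0.4,0.15,0,0,0,0,2]])

```text
time: 6.68
position: [0.4939, 0.0294, 0.1047]
tool_rot: [-0.108, 0.697, -0.137, 0.696]
ft_force: [-1.4, -0.4, 2.0]
grip_width: 0.0305
```

Run:
```python
from h import *
chk()
plan([(clip1(0),TC1,3)],2)
```

```text
t 6.67 tcp [0.4939 0.0294 0.1047] grasp [0.4941 0.0359 0.1225] x [-0.009 -0.341 -0.94 ] z [ 0.999 -0.04   0.005] q [ 0.05  0.59  1.83 -0.49  0.81  0.44] F [-1.4 -0.4  2. ] w 0.0305
6.675 [0.4939 0.0294 0.1047]
[[0.38,0.16,-0.06,-0.001,0.001,-0.0,2.0],[0.38,0.17,-0.06,-0.001,0.001,-0.0,2.0],[0.38,0.17,-0.06,-0.001,0.001,-0.0,2.0]]
```

Request:
arm_command(plan=[[0.38,0.16,-0.1,0,0,0,2],[0.38,0.16,-0.06,0,0,0,2],[0.38,0.16,0,0,0,0,2],[0.2,0.07,0,0,0,0,2]])

```text
time: 7.18
position: [0.4921, 0.0307, 0.0922]
tool_rot: [-0.109, 0.697, -0.138, 0.696]
ft_force: [-4.3, 5.8, 22.6]
grip_width: 0.0303
```

```bash
python3 look.py .05 .22 b;python3 -c "
from h import *
plan([(clip1(0),TC1,1)],2)"
```

```text
t 7.17 tcp [0.4921 0.0307 0.0922] grasp [0.4922 0.0372 0.1101] x [-0.008 -0.343 -0.939] z [ 0.999 -0.041  0.006] q [ 0.05  0.62  1.84 -0.51  0.78  0.47] F [-4.3  5.8 22.6] w 0.0303
scene 256
  y-0.068 n49 x 0.4830..0.5039 z 0.1177..0.1314
  y-0.052 n49 x 0.4833..0.5039 z 0.1179..0.1309
  y-0.037 n53 x 0.4815..0.5064 z 0.1165..0.1296
  y-0.022 n52 x 0.4835..0.5056 z 0.1140..0.1292
  y-0.007 n38 x 0.4853..0.5066 z 0.1142..0.1279
side 541
  y-0.068 n70 x 0.4724..0.5009 z 0.1193..0.1313
  y-0.052 n68 x 0.4728..0.5013 z 0.1178..0.1301
  y-0.037 n61 x 0.4736..0.5033 z 0.1161..0.1282
  y-0.022 n58 x 0.4752..0.5015 z 0.1182..0.1291
  y-0.007 n66 x 0.4658..0.5185 z 0.0894..0.1270
  y0.007 n61 x 0.4590..0.5206 z 0.0914..0.1264
  y0.022 n50 x 0.4782..0.5182 z 0.1173..0.1864
  y0.037 n57 x 0.4770..0.5171 z 0.1161..0.1907
  y0.053 n26 x 0.4836..0.5219 z 0.1145..0.1641
7.275 [0.4921 0.0307 0.0924]
[[0.04,-0.04,-0.0,-0.004,0.005,0.002,2.0]]
```

View pics/both_b.png

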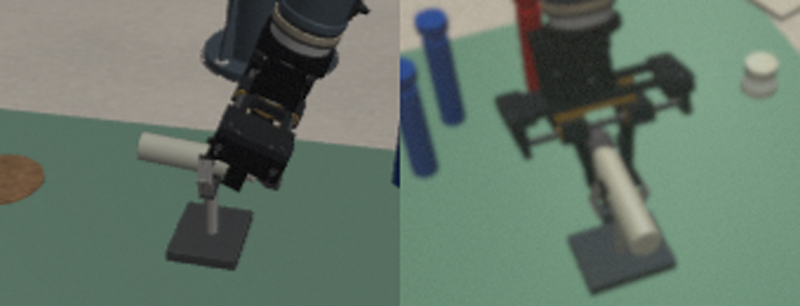

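The bottle looks snapped in (top at 0.127 over the saddle, so axis 0.111) but the base end sits about 3.6° high; I level it about the seat before letting go.

Run:
```python
from h import *
o=robot.get_obs(); ax=np.array([np.sin(D1),-np.cos(D1),0]); r=R.from_rotvec(.06*ax)
P=SEAT+r.apply(o["position"]-SEAT); T=r*R.from_quat(o["tool_rot"])
plan([(P,T,2)],2); print(o["ft_force"],o["moment"])
```

```text
7.275 [0.4921 0.0307 0.0924]
[[-0.1,0.02,0.0,0.0,0.0,0.03,2.0],[-0.1,0.02,0.0,0.0,0.0,0.03,2.0]]
[-4.52827774  5.68732152 19.06713396] [-0.53243962  0.63836292 -0.3017933 ]
```

Request:
arm_command(plan=[[-0.1,0.02,0,0,0,0.03,2],[-0.1,0.02,0,0,0,0.03,2],[0,0,0,0,0,0,2]])

```text
time: 7.65
position: [0.492, 0.0313, 0.0954]
tool_rot: [-0.089, 0.699, -0.117, 0.7]
ft_force: [-0.2, 0.5, 2.3]
grip_width: 0.0303
```

```bash
python3 look.py .05 .22 c
```

```text
t 7.65 tcp [0.492  0.0313 0.0954] grasp [0.4921 0.0368 0.1136] x [-0.005 -0.288 -0.958] z [ 0.999 -0.039  0.007] q [ 0.02  0.6   1.84 -0.43  0.76  0.38] F [-0.2  0.5  2.3] w 0.0303
scene 241
  y-0.068 n48 x 0.4840..0.5051 z 0.1123..0.1246
  y-0.052 n46 x 0.4826..0.5047 z 0.1119..0.1247
  y-0.037 n52 x 0.4851..0.5048 z 0.1114..0.1261
  y-0.022 n48 x 0.4828..0.5064 z 0.1126..0.1263
  y-0.007 n30 x 0.4866..0.5067 z 0.1127..0.1267
side 566
  y-0.082 n21 x 0.4756..0.4974 z 0.1158..0.1229
  y-0.068 n70 x 0.4729..0.4994 z 0.1119..0.1238
  y-0.052 n68 x 0.4734..0.5033 z 0.1111..0.1243
  y-0.037 n65 x 0.4744..0.5021 z 0.1132..0.1262
  y-0.022 n60 x 0.4752..0.5032 z 0.1138..0.1259
  y-0.007 n71 x 0.4661..0.5184 z 0.0962..0.1260
  y0.007 n55 x 0.4612..0.5205 z 0.1002..0.1275
  y0.022 n66 x 0.4701..0.5318 z 0.1183..0.1924
  y0.037 n61 x 0.4796..0.5384 z 0.1202..0.2052
  y0.053 n24 x 0.4833..0.5044 z 0.1201..0.1274
```

Request:
arm_command(plan=[[0.1,-0.02,0,0,0,-0.03,2],[0,0,0,0,0,0,2]])

```text
time: 8.0
position: [0.4919, 0.0309, 0.0942]
tool_rot: [-0.101, 0.698, -0.128, 0.698]
ft_force: [-0.1, -0.9, 2.4]
grip_width: 0.0306
```

```bash
python3 look.py .05 .22 d | grep -v "y0.0[2-9]"
```

```text
t 8.0 tcp [0.4919 0.0309 0.0942] grasp [0.492  0.0369 0.1122] x [-0.007 -0.319 -0.948] z [ 0.999 -0.037  0.006] q [ 0.03  0.61  1.84 -0.47  0.77  0.43] F [-0.1 -0.9  2.4] w 0.0306
scene 251
  y-0.068 n48 x 0.4821..0.5032 z 0.1127..0.1268
  y-0.052 n49 x 0.4835..0.5047 z 0.1136..0.1269
  y-0.037 n50 x 0.4841..0.5060 z 0.1132..0.1270
  y-0.022 n51 x 0.4843..0.5051 z 0.1137..0.1268
  y-0.007 n35 x 0.4856..0.5068 z 0.1151..0.1279
side 552
  y-0.082 n19 x 0.4765..0.4963 z 0.1171..0.1269
  y-0.068 n72 x 0.4721..0.5004 z 0.1158..0.1264
  y-0.052 n64 x 0.4728..0.5009 z 0.1138..0.1260
  y-0.037 n63 x 0.4733..0.5018 z 0.1152..0.1257
  y-0.022 n64 x 0.4748..0.5024 z 0.1153..0.1269
  y-0.007 n69 x 0.4665..0.5195 z 0.0908..0.1262
  y0.007 n54 x 0.4589..0.5182 z 0.1010..0.1260
```

Level now, force only 2 N. Release and look.

Request:
arm_command(plan=[[0,0,0,0,0,0,4.5],[0,0,0,0,0,0,7],[0,0,0,0,0,0,7],[0,0,0,0,0,0,7]])

```text
time: 8.6
position: [0.4921, 0.031, 0.0937]
tool_rot: [-0.099, 0.698, -0.127, 0.698]
ft_force: [0.3, -0.0, 0.5]
grip_width: 0.0627
```

```bash
python3 look.py .05 .22 e | grep -v "y0.0[2-9]"
```

```text
t 8.6 tcp [0.4921 0.031  0.0937] grasp [0.4923 0.037  0.1117] x [-0.006 -0.316 -0.949] z [ 0.999 -0.039  0.006] q [ 0.03  0.61  1.84 -0.47  0.77  0.43] F [ 0.3 -0.   0.5] w 0.0627
scene 255
  y-0.068 n49 x 0.4839..0.5031 z 0.1130..0.1276
  y-0.052 n49 x 0.4850..0.5050 z 0.1138..0.1266
  y-0.037 n51 x 0.4840..0.5051 z 0.1129..0.1276
  y-0.022 n52 x 0.4840..0.5065 z 0.1133..0.1280
  y-0.007 n35 x 0.4873..0.5060 z 0.1124..0.1276
side 596
  y-0.082 n21 x 0.4738..0.4972 z 0.1175..0.1269
  y-0.068 n70 x 0.4720..0.5002 z 0.1155..0.1261
  y-0.052 n65 x 0.4731..0.5009 z 0.1157..0.1262
  y-0.037 n64 x 0.4735..0.5018 z 0.1157..0.1263
  y-0.022 n61 x 0.4749..0.5032 z 0.1158..0.1264
  y-0.007 n70 x 0.4755..0.5185 z 0.0908..0.1263
  y0.007 n56 x 0.4591..0.5212 z 0.1000..0.1260
```

View pics/both_e.png

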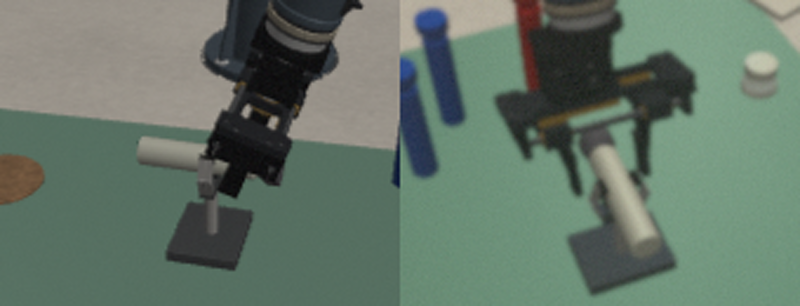

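The pictures show the bottle lying level in the clip with fingers open beside the cap end (scene (205,155), side (620,195)); top edge constant at 0.126–0.127, so the clip alone holds it. Now I fit the arm's link lengths to the logged poses to choose a second grip within joint ranges.

```bash
cat > kin.py <<'E'
from h import *
from scipy.optimize import least_squares
Q=[[-.1785,.5285,1.4339,0,1.1814,-.1785],[-0.56,.78,2.04,.99,1.42,-1.3],[-.56,.87,2.03,.99,1.35,-1.35],[-.36,.96,2.06,1.21,1.27,-1.45],[-.38,.96,2.06,1.19,1.27,-1.44],[-.05,.38,1.79,-.09,.99,.04],[.05,.51,1.8,-.45,.92,.38],[.04,.57,1.82,-.47,.84,.42],[.05,.62,1.84,-.51,.78,.47]]
P=[[.6243,.0002,.2216],[.435,.1559,.1884],[.435,.1519,.1432],[.44,.244,.1035],[.4408,.236,.1063],[.4772,.0646,.2025],[.4897,.031,.1524],[.4922,.0291,.1166],[.4921,.0307,.0922]]
def Rq(q): return R.from_euler('z',q[0])*R.from_euler('y',q[1]+q[2])*R.from_euler('ZYZ',q[3:])*R.from_matrix(M)
def row(q):
    A=R.from_euler('z',q[0]).as_matrix(); s,c=np.sin,np.cos; a=q[1];b=q[1]+q[2]
    x=Rq(q).as_matrix()[:,0]
    return np.stack([A[:,1],A[:,2],A@[s(a),0,c(a)],A@[s(b),0,c(b)],x],1)
Am=np.vstack([row(q) for q in Q]); sol,*_=np.linalg.lstsq(Am,np.ravel(P),rcond=None)
def fk(q): return row(q)@sol,Rq(q)
def ik(p,Rt,q0):
    f=lambda q:np.r_[(fk(q)[0]-p)*5,(Rt.inv()*fk(q)[1]).as_rotvec()]
    s=least_squares(f,q0,bounds=([-3.08,-.75,.22,-1.43,0,-2.85],[3.08,2.2,2.44,4.57,2.65,2.85])); return s.x,np.linalg.norm(s.fun)
E
python3 - <<'E'
from kin import *
np.set_printoptions(precision=3,suppress=True)
print(sol,"res",(Am@sol-np.ravel(P)).std())
r=np.radians; q0=robot.get_obs()["q"]
for p2 in(20,25,30,35):
    T=tool(D1,r(90-p2)); q,e=ik(G(SEAT-.035*C,T),T,q0); print("clip2",p2,q,round(e,4))
    for hd in(-92,-75,-60):
        T=tool(r(hd),r(p2),-1); q2,e=ik(G([.423,-.283,.12],T),T,q); print("  place",hd,q2,round(e,4))
E
```

```text
[0.108 0.317 0.454 0.381 0.316] res 0.010395554373444207
clip2 20 [-0.485  0.605  1.876  0.418  0.862 -0.754] 0.0
  place -92 [-0.234  0.897  1.897 -1.43   1.191  1.124] 0.2014
  place -75 [-0.243  0.801  1.939 -1.43   1.062  0.931] 0.4365
  place -60 [-0.336  0.627  2.02  -1.43   0.794  0.612] 0.6162
clip2 25 [-0.529  0.631  1.862  0.486  0.925 -0.84 ] 0.0
  place -92 [-0.263  0.839  1.933 -1.43   1.098  1.076] 0.1736
  place -75 [-0.288  0.736  1.977 -1.43   0.952  0.85 ] 0.3945
  place -60 [-0.823  0.355  2.231 -0.769  0.    -0.646] 0.6339
clip2 30 [-0.569  0.663  1.845  0.542  0.991 -0.914] 0.0
  place -92 [-0.296  0.784  1.967 -1.43   1.005  1.029] 0.1431
  place -75 [-0.337  0.678  2.012 -1.43   0.845  0.774] 0.3476
  place -60 [-0.823  0.368  2.23  -0.807  0.    -0.601] 0.556
clip2 35 [-0.605  0.699  1.826  0.588  1.059 -0.977] 0.0
  place -92 [-0.333  0.732  2.    -1.43   0.91   0.983] 0.1095
  place -75 [-0.387  0.629  2.045 -1.43   0.741  0.705] 0.2962
  place -60 [-0.822  0.38   2.231 -0.847  0.    -0.554] 0.4783
```

Request:
arm_command(plan=[[-2,0,0,0,0,0,7],[-3,0,0,0,0,0,7],[-3,0,0,0,0,0,7],[-2,0,0,0,0,0,7]])

```text
time: 9.2
position: [0.4913, 0.0629, 0.1894]
tool_rot: [-0.099, 0.7, -0.127, 0.696]
ft_force: [-0.5, -0.7, -1.1]
grip_width: 0.0697
```

Run:
```python
from kin import *
np.set_printoptions(precision=2,suppress=True)
r=np.radians; rng=np.random.default_rng(0)
lo=np.array([-1.5,0,1,-1.3,.2,-2.5]);hi=np.array([1,1.2,2.3,3,2.5,2.5])
for p2 in(20,30):
  for hd in range(-180,180,20):
    T=tool(r(hd),r(p2),-1); g=G([.423,-.283,.12],T)
    b=min((ik(g,T,rng.uniform(lo,hi)) for _ in range(5)),key=lambda s:s[1])
    if b[1]<.01: print(p2,hd,b[0])
```

```text
20 -180 [-0.53  1.3   0.88 -0.56  2.06  1.08]
20 -160 [-0.42  1.2   1.12 -0.74  1.84  1.01]
20 -140 [-0.33  1.1   1.39 -0.94  1.6   1.02]
20 -120 [-0.27  1.    1.67 -1.19  1.37  1.11]
20 -80 [-0.31  0.89  2.24  4.23  1.21  1.56]
20 0 [-1.45  0.9   2.39  1.74  1.24  1.41]
20 20 [-1.44  0.9   2.13  1.32  1.25  1.69]
20 40 [-1.36  0.95  1.85  1.    1.39  1.87]
20 60 [-1.26  1.04  1.56  0.77  1.6   1.96]
20 80 [-1.14  1.14  1.28  0.58  1.83  1.97]
20 100 [-1.02  1.24  1.02  0.4   2.04  1.9 ]
20 120 [-0.89  1.33  0.81  0.18  2.21  1.73]
20 140 [-0.77  1.38  0.69 -0.09  2.29  1.49]
20 160 [-0.64  1.36  0.72 -0.35  2.23  1.25]
30 -180 [-0.54  1.18  1.01 -0.49  1.89  1.11]
30 -160 [-0.44  1.09  1.22 -0.67  1.68  1.01]
30 -140 [-0.36  1.    1.46 -0.86  1.45  0.98]
30 -120 [-0.3   0.9   1.72 -1.12  1.22  1.03]
30 0 [-1.38  0.75  2.39  1.76  1.05  1.57]
30 20 [-1.38  0.78  2.15  1.3   1.09  1.81]
30 40 [-1.32  0.84  1.89  0.96  1.26  1.96]
30 60 [-1.23  0.93  1.62  0.72  1.46  2.01]
30 80 [-1.12  1.03  1.37  0.53  1.68  1.98]
30 100 [-1.01  1.13  1.13  0.35  1.87  1.88]
30 120 [-0.89  1.2   0.95  0.15  2.02  1.72]
30 140 [-0.77  1.24  0.86 -0.07  2.08  1.5 ]
30 160 [-0.65  1.23  0.88 -0.29  2.03  1.28]
```

```bash
cat >> h.py <<'E'
P2=np.radians(25); T2=tool(D1,np.pi/2-P2); g2=.035
def clip2(dz,back=0): return G(SEAT-g2*C+[0,0,dz],T2)-back*T2.as_matrix()[:,0]
TF=tool(np.radians(-140),P2,-1); COAST=np.array([.424,-.283,.005])
def coast(dz): return G(COAST+[0,0,.079+g2+dz],TF)
E
python3 - <<'E'
from kin import *
np.set_printoptions(precision=2,suppress=True)
plan([(clip2(.04,.08),T2,7),(clip2(0,.08),T2,2)],7)
q=robot.get_obs()["q"]
def path(way,q):
  p,r=way[0]
  for P,T in way[1:]:
    w=(T*r.inv()).as_rotvec(); print("ang",np.linalg.norm(w))
    for i in range(1,7):
        Ti=R.from_rotvec(w*i/6)*r; q,e=ik(p+(P-p)*i/6,Ti,q); print(q,round(e,3))
    p,r=P,T
q,e=ik(clip2(0),T2,q);print(q)
yaw=R.from_euler('z',-47.8,degrees=True)
print("direct");path([(clip2(.14),T2),(coast(.13),TF)],q)
print("yaw first");Ty=yaw*T2;path([(clip2(.14),T2),(G(SEAT+[0,-.10,.16],Ty),Ty),(coast(.13),TF)],q)
E
```

```text
9.2 [0.49 0.06 0.19]
[[0.33,-1.71,0.03,-0.0,0.0,0.108,7.0],[0.14,-1.73,0.03,-0.0,0.0,0.108,7.0],[-0.04,-1.74,0.03,-0.0,0.0,0.108,7.0],[-0.23,-1.72,0.03,-0.0,0.0,0.108,7.0],[-0.42,-1.69,0.03,-0.0,0.0,0.108,7.0],[-0.6,-1.63,0.03,-0.0,0.0,0.108,7.0],[-0.77,-1.56,0.03,-0.0,0.0,0.108,7.0],[1.81,-0.85,-0.0,0.0,-0.0,-0.0,7.0],[1.81,-0.85,-0.0,0.0,0.0,0.0,7.0]]
[-0.53  0.63  1.86  0.49  0.92 -0.84]
direct
ang 1.735682151525333
[-0.47  0.39  1.71  0.16  1.19 -0.37] 0.0
[-0.41  0.42  1.66 -0.1   1.21 -0.07] 0.0
[-0.35  0.48  1.61 -0.34  1.28  0.21] 0.0
[-0.32  0.58  1.56 -0.56  1.38  0.46] 0.0
[-0.32  0.7   1.5  -0.74  1.51  0.67] 0.0
[-0.34  0.84  1.43 -0.9   1.65  0.85] 0.0
yaw first
ang 0.8342673824532895
[-0.56  0.38  1.79  0.44  1.18 -0.6 ] 0.0
[-0.59  0.35  1.82  0.46  1.14 -0.51] 0.0
[-0.62  0.32  1.86  0.49  1.09 -0.42] 0.0
[-0.64  0.29  1.89  0.51  1.04 -0.33] 0.0
[-0.66  0.26  1.92  0.53  0.99 -0.23] 0.0
[-0.68  0.24  1.94  0.54  0.94 -0.12] 0.0
ang 1.5707963267948968
[-0.58  0.28  1.81  0.2   1.01  0.19] 0.0
[-0.5   0.36  1.69 -0.09  1.12  0.42] 0.0
[-0.42  0.46  1.59 -0.33  1.26  0.58] 0.0
[-0.37  0.58  1.52 -0.54  1.39  0.69] 0.0
[-0.35  0.71  1.46 -0.72  1.53  0.78] 0.0
[-0.34  0.84  1.43 -0.9   1.65  0.85] 0.0
```

Direct path is well within range. Move to the second pre-grasp.

Request:
arm_command(plan=[[0.33,-1.71,0.03,0,0,0.108,7],[0.14,-1.73,0.03,0,0,0.108,7],[0,-1.74,0.03,0,0,0.108,7],[-0.23,-1.72,0.03,0,0,0.108,7],[-0.42,-1.69,0.03,0,0,0.108,7],[-0.6,-1.63,0.03,0,0,0.108,7],[-0.77,-1.56,0.03,0,0,0.108,7],[1.8,-0.85,0,0,0,0,7],[1.8,-0.85,0,0,0,0,7],[0,0,0,0,0,0,7]])

```text
time: 10.45
position: [0.4925, -0.0614, 0.167]
tool_rot: [0.171, 0.681, 0.148, 0.697]
ft_force: [0.2, -0.0, -0.1]
grip_width: 0.0699
```

```bash
python3 look.py .05 .22 f;python3 -c "
from h import *
plan([(clip2(0,.0),T2,6)],7)"
```

```text
t 10.45 tcp [ 0.4925 -0.0614  0.167 ] grasp [ 0.492  -0.0697  0.184 ] x [ 0.029  0.44  -0.898] z [ 0.999 -0.036  0.014] q [-0.6   0.52  1.77  0.43  1.13 -0.81] F [ 0.2 -0.  -0.1] w 0.0699
scene 441
  y-0.068 n52 x 0.4833..0.5038 z 0.1136..0.1273
  y-0.052 n47 x 0.4849..0.5056 z 0.1122..0.1272
  y-0.037 n54 x 0.4805..0.5055 z 0.1115..0.1272
  y-0.022 n55 x 0.4852..0.5066 z 0.1120..0.1267
  y-0.007 n36 x 0.4880..0.5060 z 0.1126..0.1278
  y0.007 n30 x 0.4885..0.5071 z 0.1137..0.1276
  y0.022 n57 x 0.4848..0.5089 z 0.1111..0.1273
  y0.037 n58 x 0.4869..0.5090 z 0.1110..0.1268
  y0.053 n47 x 0.4898..0.5096 z 0.1062..0.1275
side 219
  y-0.082 n65 x 0.4749..0.4985 z 0.1016..0.1251
  y-0.068 n81 x 0.4717..0.5008 z 0.1096..0.1262
  y-0.052 n45 x 0.4726..0.5012 z 0.1097..0.1271
10.55 [ 0.4934 -0.0615  0.1682]
[[1.4,0.01,-0.1,0.002,0.002,-0.003,7.0],[1.4,0.01,-0.1,0.002,0.002,-0.003,7.0],[1.4,0.02,-0.09,0.002,0.002,-0.003,7.0],[1.4,0.02,-0.09,0.002,0.002,-0.003,7.0],[1.4,0.03,-0.09,0.002,0.002,-0.003,7.0],[1.4,0.03,-0.08,0.002,0.002,-0.003,7.0]]
```

View pics/both_f.png

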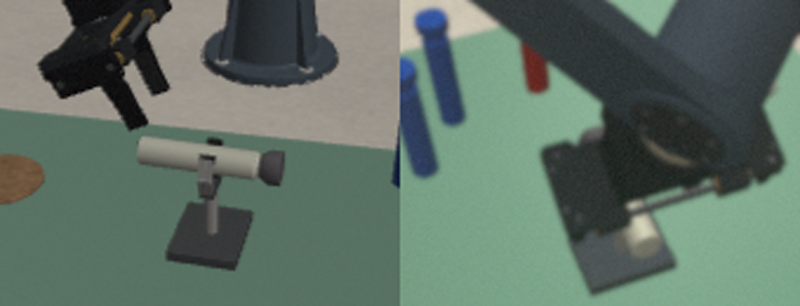

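The scene crop shows the bottle level in the clip, untouched, cap (270,167) toward +y, base toward the gripper. Now grasp its other end.

Request:
arm_command(plan=[[1.4,0.01,-0.1,0,0,0,7],[1.4,0.01,-0.1,0,0,0,7],[1.4,0.02,-0.09,0,0,0,7],[1.4,0.02,-0.09,0,0,0,7],[1.4,0.03,-0.09,0,0,0,7],[0.9,0.03,-0.05,0,0,0,7],[0,0,0,0,0,0,7]])

```text
time: 11.42
position: [0.4907, -0.0219, 0.0936]
tool_rot: [0.169, 0.68, 0.149, 0.698]
ft_force: [0.4, -0.1, -0.1]
grip_width: 0.0701
```

```bash
python3 -c "
from h import *
chk();plan([(clip2(0,.0),T2,1)],7)"
```

```text
t 11.43 tcp [ 0.4907 -0.0219  0.0936] grasp [ 0.4901 -0.0302  0.1107] x [ 0.031  0.438 -0.899] z [ 0.999 -0.033  0.018] q [-0.53  0.63  1.86  0.51  0.93 -0.87] F [ 0.4 -0.1 -0.1] w 0.0701
11.425 [ 0.4907 -0.0219  0.0936]
[[-0.02,-0.22,-0.07,0.012,0.014,-0.017,7.0]]
```

Request:
arm_command(plan=[[0,-0.22,-0.05,0.012,0.014,-0.017,7],[0,0,0,0,0,0,7],[0,0,0,0,0,0,2],[0,0,0,0,0,0,2],[0,0,0,0,0,0,2],[0,0,0,0,0,0,2],[0,0,0,0,0,0,2],[0,0,0,0,0,0,2]], grip_force=60)

```text
time: 12.42
position: [0.49, -0.025, 0.0933]
tool_rot: [0.166, 0.687, 0.14, 0.694]
ft_force: [-0.3, 0.3, 0.0]
grip_width: 0.0307
```

Run:
```python
from h import *
chk()
p=robot.get_obs()["position"]
plan([(p+[0,0,.024],R.from_quat(robot.get_obs()["tool_rot"]),6)],2)
```

```text
t 12.43 tcp [ 0.49   -0.025   0.0933] grasp [ 0.4897 -0.033   0.1105] x [ 0.017  0.422 -0.907] z [ 0.999 -0.038  0.001] q [-0.53  0.63  1.85  0.48  0.93 -0.83] F [-0.3  0.3  0. ] w 0.0307
12.425 [ 0.49   -0.025   0.0933]
[[-0.36,0.17,0.0,0.0,0.0,0.0,2.0],[-0.36,0.17,0.0,0.0,0.0,0.0,2.0],[-0.36,0.17,0.0,0.0,0.0,0.0,2.0],[-0.36,0.17,0.0,0.0,0.0,0.0,2.0],[-0.36,0.17,0.0,0.0,0.0,0.0,2.0],[-0.36,0.17,0.0,0.0,0.0,0.0,2.0]]
```

Request:
arm_command(plan=[[-0.36,0.17,0,0,0,0,2],[-0.36,0.17,0,0,0,0,2],[-0.36,0.17,0,0,0,0,2],[-0.36,0.17,0,0,0,0,2],[-0.36,0.17,0,0,0,0,2],[-0.36,0.17,0,0,0,0,2],[-1.5,0.7,0,0,0,0,2],[-1.5,0.7,0,0,0,0,2],[0,0,0,0,0,0,2]])

```text
time: 13.55
position: [0.4909, -0.0247, 0.1547]
tool_rot: [0.166, 0.686, 0.139, 0.694]
ft_force: [0.2, -0.3, -0.7]
grip_width: 0.0305
```

```bash
python3 look.py .13 .25 g
```

```text
t 13.55 tcp [ 0.4909 -0.0247  0.1547] grasp [ 0.4905 -0.0327  0.1719] x [ 0.019  0.421 -0.907] z [ 0.999 -0.039  0.003] q [-0.53  0.52  1.81  0.44  1.06 -0.76] F [ 0.2 -0.3 -0.7] w 0.0305
scene 371
  y-0.068 n21 x 0.5001..0.5067 z 0.1718..0.1819
  y-0.022 n49 x 0.4871..0.5090 z 0.1746..0.1882
  y-0.007 n54 x 0.4861..0.5087 z 0.1723..0.1881
  y0.007 n56 x 0.4908..0.5092 z 0.1730..0.1893
  y0.022 n59 x 0.4853..0.5097 z 0.1725..0.1880
  y0.037 n62 x 0.4864..0.5086 z 0.1722..0.1884
  y0.053 n54 x 0.4896..0.5094 z 0.1679..0.1874
side 172
  y-0.082 n84 x 0.4705..0.5022 z 0.1583..0.2233
  y-0.068 n57 x 0.4742..0.5036 z 0.1691..0.1876
  y-0.052 n17 x 0.4832..0.5035 z 0.1753..0.1869
```

Out of the clip and still level (top 0.188 throughout). Now flip while carrying to above the coaster.

Run:
```python
from h import *
o=robot.get_obs();p=o["position"];r=R.from_quat(o["tool_rot"])
plan([(p+[0,0,.05],r,2),(coast(.12),TF,12)],2)
```

```text
13.65 [ 0.4901 -0.0244  0.1536]
[[-2.27,1.06,0.0,0.0,0.0,0.0,2.0],[-2.27,1.06,0.0,0.0,0.0,0.0,2.0],[-1.17,-1.96,-0.57,0.072,0.026,-0.123,2.0],[-0.9,-2.13,-0.45,0.072,0.026,-0.123,2.0],[-0.62,-2.25,-0.32,0.072,0.026,-0.123,2.0],[-0.34,-2.32,-0.16,0.072,0.026,-0.123,2.0],[-0.05,-2.35,0.0,0.072,0.026,-0.123,2.0],[0.24,-2.34,0.17,0.072,0.026,-0.123,2.0],[0.51,-2.27,0.35,0.072,0.026,-0.123,2.0],[0.77,-2.16,0.53,0.072,0.026,-0.123,2.0],[1.01,-2.01,0.7,0.072,0.026,-0.123,2.0],[1.23,-1.81,0.87,0.072,0.026,-0.123,2.0],[1.41,-1.58,1.02,0.072,0.026,-0.123,2.0],[1.56,-1.32,1.17,0.072,0.026,-0.123,2.0]]
```

Request:
arm_command(plan=[[-2.27,1.06,0,0,0,0,2],[-2.27,1.06,0,0,0,0,2],[-1.17,-1.96,-0.57,0.072,0.026,-0.123,2],[-0.9,-2.13,-0.45,0.072,0.026,-0.123,2],[-0.62,-2.25,-0.32,0.072,0.026,-0.123,2],[-0.34,-2.32,-0.16,0.072,0.026,-0.123,2],[-0.05,-2.35,0,0.072,0.026,-0.123,2],[0.24,-2.34,0.17,0.072,0.026,-0.123,2],[0.51,-2.27,0.35,0.072,0.026,-0.123,2],[0.77,-2.16,0.53,0.072,0.026,-0.123,2]])

```text
time: 14.9
position: [0.4294, -0.2062, 0.2227]
tool_rot: [-0.009, 0.76, -0.39, 0.519]
ft_force: [-0.6, 0.7, -1.5]
grip_width: 0.0306
```

Run:
```python
from h import *
chk();plan([(coast(.06),TF,6)],2)
```

```text
t 14.9 tcp [ 0.4294 -0.2062  0.2227] grasp [ 0.4381 -0.1983  0.2376] x [-0.46  -0.419 -0.783] z [ 0.797 -0.583 -0.157] q [-0.33  0.55  1.62 -0.59  1.38  0.49] F [-0.6  0.7 -1.5] w 0.0306
14.9 [ 0.4294 -0.2062  0.2227]
[[1.43,-0.62,0.74,0.046,0.015,-0.076,2.0],[1.46,-0.48,0.79,0.046,0.015,-0.076,2.0],[1.48,-0.33,0.83,0.046,0.015,-0.076,2.0],[1.49,-0.17,0.86,0.046,0.015,-0.076,2.0],[1.48,-0.02,0.89,0.046,0.015,-0.076,2.0],[1.46,0.13,0.91,0.046,0.015,-0.076,2.0]]
```

Request:
arm_command(plan=[[1.43,-0.62,0.74,0.046,0.015,-0.076,2],[1.46,-0.48,0.79,0.046,0.015,-0.076,2],[1.48,-0.33,0.83,0.046,0.015,-0.076,2],[1.49,-0.17,0.86,0.046,0.015,-0.076,2],[1.48,0,0.89,0.046,0.015,-0.076,2],[1.46,0.13,0.9,0.046,0.015,-0.076,2],[0,0,0,0,0,0,2]])

```text
time: 15.78
position: [0.4082, -0.294, 0.1624]
tool_rot: [-0.094, 0.702, -0.599, 0.373]
ft_force: [-0.7, -0.2, -0.4]
grip_width: 0.0303
```

```bash
cat > look2.py <<'E'
from h import *
import sys
t=sys.argv[1]; chk(); ims=[]
for n,(x0,y0) in dict(scene=(150,110),side=(230,220)).items():
    p,d=optics.camera(n); X=cloud(d,cam(n)); h=cv2.cvtColor(p,cv2.COLOR_BGR2HSV); ims.append(p[y0:y0+180,x0:x0+200])
    m=(abs(X[...,0]-.424)<.05)&(abs(X[...,1]+.283)<.05)&(h[...,1]<75); print(n)
    for z in np.arange(.0,.26,.015):
        s=X[m&(X[...,2]>=max(z,.009))&(X[...,2]<z+.015)]
        if len(s)>8: print("  z%.3f n%d x %.4f..%.4f y %.4f..%.4f"%(z+.0075,len(s),*np.percentile(s[:,0],[2,98]),*np.percentile(s[:,1],[2,98])))
    if n=="scene": print(" low z",np.nanmin(np.where(m&(h[...,2]<140)&(X[...,2]>.009),X[...,2],9)))
cv2.imwrite(f"pics/two_{t}.png",cv2.resize(np.hstack(ims),(800,360),interpolation=cv2.INTER_CUBIC))
E
python3 look2.py a; python3 -c "
from h import *
plan([(coast(.06),TF,1)],2)"
```

```text
t 15.78 tcp [ 0.4082 -0.294   0.1624] grasp [ 0.4216 -0.283   0.1702] x [-0.704 -0.579 -0.411] z [ 0.636 -0.771 -0.004] q [-0.36  0.87  1.54 -0.91  1.57  0.95] F [-0.7 -0.2 -0.4] w 0.0303
scene
  z0.052 n19 x 0.4209..0.4377 y -0.2991..-0.2663
  z0.068 n70 x 0.4154..0.4404 y -0.2973..-0.2654
  z0.082 n44 x 0.4166..0.4350 y -0.2944..-0.2688
  z0.098 n53 x 0.4126..0.4372 y -0.2959..-0.2678
  z0.112 n54 x 0.4143..0.4380 y -0.2948..-0.2680
  z0.128 n38 x 0.4190..0.4385 y -0.2932..-0.2679
  z0.217 n26 x 0.4103..0.4537 y -0.2973..-0.2722
 low z 0.05381451210568933
side
  z0.068 n101 x 0.4003..0.4321 y -0.3022..-0.2764
  z0.082 n45 x 0.4035..0.4266 y -0.2993..-0.2819
  z0.098 n51 x 0.4034..0.4276 y -0.2995..-0.2824
  z0.112 n58 x 0.4038..0.4268 y -0.2996..-0.2815
  z0.128 n57 x 0.4040..0.4266 y -0.2996..-0.2783
  z0.143 n48 x 0.4044..0.4213 y -0.2999..-0.2832
  z0.158 n61 x 0.4010..0.4357 y -0.3063..-0.2767
  z0.172 n239 x 0.3927..0.4723 y -0.3128..-0.2341
  z0.188 n368 x 0.4051..0.4646 y -0.3029..-0.2385
  z0.203 n276 x 0.4059..0.4722 y -0.2997..-0.2342
  z0.217 n304 x 0.4071..0.4640 y -0.2990..-0.2413
  z0.232 n237 x 0.4284..0.4735 y -0.2882..-0.2337
15.875 [ 0.4087 -0.2937  0.1645]
[[-0.39,-0.54,0.17,-0.002,-0.007,0.012,2.0]]
```

View pics/two_a.png

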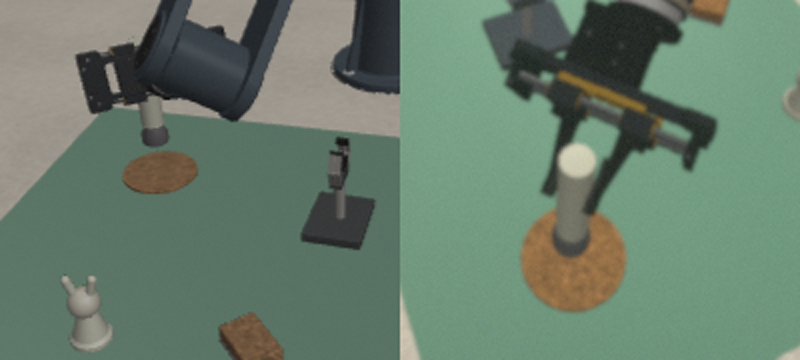

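Both views show the bottle upside down, vertical, cap directly above the coaster centre (scene (155,135) over (160,172); side (570,240) over (573,258)). Lower it.

Request:
arm_command(plan=[[0.35,0.82,0.05,0,-0.003,0.006,2],[0.42,0.91,0.05,0,-0.003,0.006,2],[0.42,0.91,0.05,0,0,0,2],[0.42,0.91,0,0,0,0,2],[0.2,0.4,0,0,0,0,2],[0,0,0,0,0,0,2]])

```text
time: 16.62
position: [0.4107, -0.2937, 0.12]
tool_rot: [-0.09, 0.7, -0.596, 0.382]
ft_force: [0.0, -0.2, -1.7]
grip_width: 0.0308
```

```bash
python3 look2.py b | grep -v "z0.[12]"; python3 -c "
from h import *
plan([(coast(0),TF,3)],2)"
```

```text
t 16.62 tcp [ 0.4107 -0.2937  0.12  ] grasp [ 0.4239 -0.2827  0.1281] x [-0.691 -0.582 -0.427] z [ 0.643 -0.766  0.004] q [-0.36  0.92  1.55 -0.91  1.51  1.  ] F [ 0.  -0.2 -1.7] w 0.0308
scene
  z0.022 n62 x 0.4168..0.4441 y -0.2947..-0.2639
  z0.037 n47 x 0.4201..0.4417 y -0.2963..-0.2669
  z0.052 n52 x 0.4234..0.4405 y -0.2946..-0.2672
  z0.068 n51 x 0.4208..0.4415 y -0.2956..-0.2668
  z0.082 n39 x 0.4217..0.4414 y -0.2925..-0.2680
 low z 0.011738430260484267
side
  z0.022 n70 x 0.4043..0.4317 y -0.3021..-0.2778
  z0.037 n49 x 0.4062..0.4346 y -0.3000..-0.2732
  z0.052 n46 x 0.4073..0.4320 y -0.2991..-0.2833
  z0.068 n41 x 0.4071..0.4307 y -0.2992..-0.2839
  z0.082 n47 x 0.4071..0.4301 y -0.2994..-0.2833
  z0.098 n42 x 0.4073..0.4246 y -0.2997..-0.2828
16.725 [ 0.4109 -0.2938  0.1204]
[[0.14,0.28,0.0,-0.001,0.001,-0.002,2.0],[0.14,0.28,0.0,-0.001,0.001,-0.002,2.0],[0.14,0.28,0.0,-0.001,0.001,-0.002,2.0]]
```

Cap about 8 mm above the cork, axis vertical. Lower gently to contact.

Request:
arm_command(plan=[[0.1,0.2,0,0,0,0,2],[0.1,0.2,0,0,0,0,2],[0.1,0.2,0,0,0,0,2],[0.06,0.12,0,0,0,0,2]])

```text
time: 17.23
position: [0.4111, -0.2942, 0.1126]
tool_rot: [-0.09, 0.699, -0.597, 0.383]
ft_force: [-0.3, 1.2, 2.1]
grip_width: 0.0304
```

```bash
python3 -c "
from h import *
chk()"
```

```text
t 17.23 tcp [ 0.4111 -0.2942  0.1126] grasp [ 0.4242 -0.2831  0.1207] x [-0.691 -0.583 -0.428] z [ 0.643 -0.766  0.006] q [-0.36  0.94  1.55 -0.91  1.5   1.01] F [-0.3  1.2  2.1] w 0.0304
```

Request:
arm_command(plan=[[0,0,0,0,0,0,2],[0,0,0,0,0,0,3.6],[0,0,0,0,0,0,4.5],[0,0,0,0,0,0,6],[0,0,0,0,0,0,7.5],[0,0,0,0,0,0,7.5],[0,0,0,0,0,0,7.5]])

```text
time: 18.1
position: [0.4111, -0.2943, 0.1133]
tool_rot: [-0.09, 0.699, -0.597, 0.383]
ft_force: [-0.0, 0.1, 1.0]
grip_width: 0.0723
```

```bash
python3 look2.py c | grep -v "z0.2"
```

```text
t 18.1 tcp [ 0.4111 -0.2943  0.1133] grasp [ 0.4242 -0.2832  0.1214] x [-0.691 -0.583 -0.427] z [ 0.643 -0.766  0.006] q [-0.36  0.94  1.55 -0.91  1.5   1.01] F [-0.   0.1  1. ] w 0.0723
scene
  z0.007 n22 x 0.4184..0.4430 y -0.2945..-0.2655
  z0.022 n69 x 0.4165..0.4435 y -0.2954..-0.2654
  z0.037 n39 x 0.4161..0.4412 y -0.2959..-0.2671
  z0.052 n50 x 0.4237..0.4407 y -0.2938..-0.2672
  z0.068 n50 x 0.4203..0.4403 y -0.2945..-0.2675
  z0.082 n30 x 0.4285..0.4408 y -0.2930..-0.2673
  z0.112 n9 x 0.4325..0.4401 y -0.2956..-0.2887
  z0.128 n13 x 0.4314..0.4397 y -0.2972..-0.2872
  z0.158 n28 x 0.4101..0.4379 y -0.2969..-0.2785
  z0.172 n17 x 0.4173..0.4723 y -0.2882..-0.2600
 low z 0.009267537426924433
side
  z0.007 n16 x 0.4044..0.4277 y -0.3019..-0.2868
  z0.022 n95 x 0.4049..0.4362 y -0.3018..-0.2751
  z0.037 n31 x 0.4071..0.4324 y -0.2991..-0.2840
  z0.052 n46 x 0.4073..0.4314 y -0.2992..-0.2832
  z0.068 n44 x 0.4072..0.4309 y -0.2992..-0.2833
  z0.082 n50 x 0.4073..0.4300 y -0.2992..-0.2831
  z0.098 n54 x 0.4074..0.4321 y -0.2994..-0.2826
  z0.112 n76 x 0.3882..0.4548 y -0.3208..-0.2497
  z0.128 n274 x 0.3821..0.4713 y -0.3279..-0.2375
  z0.143 n249 x 0.4000..0.4726 y -0.3160..-0.2341
  z0.158 n280 x 0.4079..0.4370 y -0.2989..-0.2704
  z0.172 n131 x 0.4369..0.4730 y -0.2774..-0.2345
  z0.188 n16 x 0.4436..0.4738 y -0.2663..-0.2333
```

Standing free and vertical. Back straight off along the fingers.

Request:
arm_command(plan=[[-1,0,0,0,0,0,7.5],[-2,0,0,0,0,0,7.5],[-2.5,0,0,0,0,0,7.5],[-3,0,0,0,0,0,7.5],[-3,0,0,0,0,0,7.5],[-3,-1,0,0,0,0,7.5],[-1,-1,0,0,0,0,7.5],[0,0,0,0,0,0,7.5],[0,0,0,0,0,0,7.5],[0,0,0,0,0,0,7.5]])

```text
time: 19.45
position: [0.5182, -0.2016, 0.2024]
tool_rot: [-0.09, 0.699, -0.596, 0.384]
ft_force: [-0.0, 0.4, -1.0]
grip_width: 0.0749
```

```bash
python3 look2.py d
python3 - <<'E'
from h import *
for n in("scene","side"):
    p,_=optics.camera(n); a=cv2.imread(f"pics/{n}0.png"); cv2.imwrite(f"pics/{n}_end.png",p)
    for k,b in dict(scene=dict(figure=(178,245,210,287),block=(258,265,295,300),jar=(365,288,397,320)),side=dict(figure=(418,245,448,282),block=(373,203,400,233))).get(n).items():
        x,y,e,f=b; print(n,k,np.abs(p[y:f,x:e].astype(int)-a[y:f,x:e]).mean().round(1))
E
```

```text
t 19.45 tcp [ 0.5182 -0.2016  0.2024] grasp [ 0.5313 -0.1905  0.2106] x [-0.688 -0.584 -0.43 ] z [ 0.645 -0.764  0.006] q [-0.18  0.89  1.27 -0.81  1.81  0.85] F [-0.   0.4 -1. ] w 0.0749
scene
  z0.007 n23 x 0.4173..0.4445 y -0.2940..-0.2651
  z0.022 n69 x 0.4177..0.4424 y -0.2951..-0.2651
  z0.037 n38 x 0.4170..0.4410 y -0.2969..-0.2680
  z0.052 n49 x 0.4249..0.4410 y -0.2935..-0.2668
  z0.068 n49 x 0.4190..0.4413 y -0.2945..-0.2684
  z0.082 n40 x 0.4168..0.4402 y -0.2928..-0.2663
  z0.128 n10 x 0.4183..0.4279 y -0.2690..-0.2670
  z0.143 n9 x 0.4234..0.4305 y -0.2690..-0.2661
  z0.158 n13 x 0.4170..0.4319 y -0.2710..-0.2675
 low z 0.009328410677951537
side
  z0.007 n15 x 0.4047..0.4281 y -0.3018..-0.2861
  z0.022 n95 x 0.4053..0.4367 y -0.3020..-0.2756
  z0.037 n30 x 0.4072..0.4310 y -0.2992..-0.2835
  z0.052 n46 x 0.4075..0.4318 y -0.2990..-0.2829
  z0.068 n47 x 0.4073..0.4305 y -0.2994..-0.2832
  z0.082 n47 x 0.4073..0.4302 y -0.2993..-0.2828
  z0.098 n55 x 0.4071..0.4321 y -0.2994..-0.2829
  z0.112 n54 x 0.4076..0.4316 y -0.2992..-0.2820
  z0.128 n56 x 0.4074..0.4337 y -0.2993..-0.2831
  z0.143 n62 x 0.4071..0.4324 y -0.2991..-0.2823
  z0.158 n283 x 0.4078..0.4368 y -0.2987..-0.2702
scene figure 2.3
scene block 1.9
scene jar 2.4
side figure 8.6
side block 43.0
```

View pics/scene_end.png

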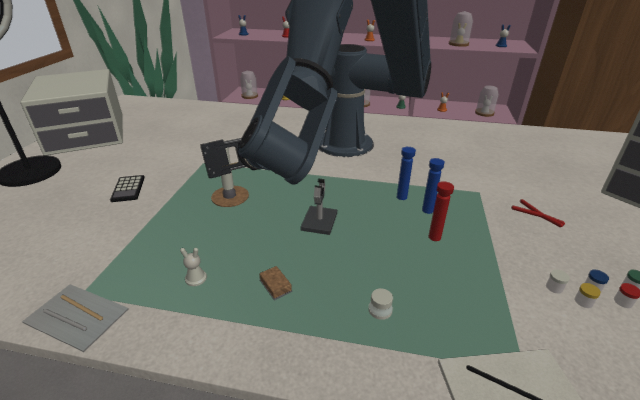

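The bottle stands on its cap on the coaster (228,185); figure, block and jar are unchanged in the scene view (the side-view difference is the arm covering them). Handing in.

```bash
python3 -c "
from rig import workorder; print(workorder.hand_in())"
```

```text
the job is handed in; nothing more can be done
None
```

The bottle now stands upside down on its cap, wholly on the cork coaster. I handed the job in after about 20 s of robot time.

**What I did:** I gripped the bottle near its cap end, pressed it level into the clip and let go. I then took it again by its base end, pulled it out straight up, flipped it and set it down on the coaster.

**In the clip:** The first press left the base end about 3.6° high, with a force reading of up to 23 N. I levelled it in two small turns before letting go. After release both views showed it level, with its axis about 111 mm above the desk.

**Last checks:**
- **Position:** The bottle is vertical and its axis is within about 2 mm of the coaster centre. Its position did not change before and after the gripper backed off. The open fingers are about 14 cm away.
- **Other objects:** The figure, the block and the jar are unchanged in the scene view. The side view could not confirm the figure and block, because their image areas differed from the start picture. I put that down to the arm being in the way but did not look at that picture. The jar was not compared there.

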